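# Switch the selector valve to the labelled port and prime the pump

### The arm

A 6-joint arm with a two-finger parallel gripper is mounted at the origin on the work surface. World frame = base frame: x ahead of the robot, y to its left, z up, the work surface at z = 0. Lengths are in mm, angles in rad, forces in N, time in s.
With the tool pointing down it reaches from about 325 to 775 mm from the base axis. Payload 5.5 kg.
Tool frame: the origin (TCP) lies between the finger pads; the fingertips stand 17 mm ahead of it and the grasp point (between the pads) lies 2 mm behind it (bot.finger_overhang is the distance from the TCP to the fingertips, in mm); z points along the fingers, y is the line along which they close (so a half turn about z gives the same grasp; the last joint's range is limited). The gripper opens to 88 mm and grips with 3 to 60 N. Pads are 20 mm wide; open, the fingers measure 115 mm over their backs; the gripper's body (75 mm by 178 mm) begins 61 mm behind the grasp point.
Start: joints at [1.137, 0.091, 1.231, -0, 1.82, -0.057], TCP at [220.774, 557.921, 239.631] pointing down, gripper open.
Joint ranges: [-2.87, 2.87], [-0.86, 2.18], [0.17, 2.46], [-1.51, 4.65], [0.06, 2.69], [-2.65, 2.65]. Speed limits (rad/s): [2.57, 2.57, 3.01, 3.14, 3.14, 3.14].

### API

Orientations are given as [roll, pitch, yaw] about the fixed x, y, z axes, in that order (R = Rz(yaw) Ry(pitch) Rx(roll)).
In Python, from station import bot gives the robot as it stands. Calls block until the motion is done:
- bot.move_to(position, orientation): joint-space move of the TCP to a pose.
- bot.move_straight(position, ori=None, velocity=150): straight line of the TCP; ori=None keeps the orientation; velocity is the mean speed in mm/s.
- bot.movej(angles): joint-space move.
- bot.grip(opening, f_grip=None): finger opening in mm; f_grip is the grip in N (None keeps the last); returns when the fingers have stopped.
- bot.wait(seconds).
- bot.ik(position, orientation): joint angles nearest the present ones, or None.
- bot.state(): the state.
- bot.grab_frame(name): name is "side" or "top" or "wrist"; returns (picture, depth): 480x640x3 uint8, red, green, blue; 480x640 float32, mm along the optical axis (not along the pixel's ray), 0 where there is no reading.
- bot.calibration(name): a dict with "intrinsics" (3x3 intrinsics, pixels), "R" (3x3) and "t" (3): a world point X has camera coordinates R X + t; the wrist camera has in their place "T_tool_cam" (4x4, takes a point from camera to tool coordinates, whose origin is the TCP and whose axes are the flange's). Camera axes: x right, y down, z forward; pixel columns grow to the right and rows downward; lengths in mm; the calibration is good to about 2 mm. The wrist camera is an equidistant fisheye: a pixel r from the principal point sees the ray r / f radians off the axis. A picture is of the moment at which its call begins: read the wrist's pose just before it. calibration takes no time and is no camera call.
A pose or a line that the arm cannot do raises bot.PlanningError and nothing moves.
- bot.job_done(): hands the job in; it is judged then, once.
The state is a dict: "clock": time; "joint_pos": joint angles; "joint_velocities": joint speeds; "tau": joint torques, N m; "tool_pos": TCP position; "orientation": TCP orientation; "ft_force": force on the tool from outside, world axes, zero at the start; "ft_torque": the same for the moment, N m; "opening": finger opening in mm; "finger_force": force on a finger pad.
Only numpy, scipy, OpenCV 4.12 (cv2) and the standard library are available. Lean on these libraries where they do the work, as an engineer would, in place of code of your own. Each camera call takes 0.05 s, during which the arm holds its last target. There are 200 camera calls.

### The job

Push the tab of the round selector valve with a fingertip until it points straight at the labelled port (the tall fitting on the square plate), then press the broad prime button on the keypad fully down once the valve is set, and let go. Only push the tab from one side, do not pinch it; leave the small stop button alone and do not knock or pick up any of the loose glassware and other things around.

Things in the scene. Friction and masses are not known exactly. Their poses are not given: they have to be found in the camera images.
- valve: Fixed round valve housing, 250 mm diameter, flat deck 60 mm above the table. Origin: centre of its underside, on the selector's vertical axis. A hub 64 mm across (top 97 mm above the table) carries the tab. Six ports stand on a circle of 100 mm radius, 60, 105 and 150 degrees either side of the valve's -x: the labelled one and five plugs (20 mm across, 10 mm high). Rest of the deck bare.
- rotor (a joint): Angle of the selector (rad). At 0 the tab points along the valve's own -x; positive is counter-clockwise seen from above: it points along (-cos q, -sin q) in the valve frame. Turns from -2.85 to 2.85, not through the valve's +x; starts between -0.5 and 0.5. No clicks: stiff by friction (about 0.12 N m, some 2 N at the tab), stays where it is left.
- aim (a point): The spot the tab points at: on the tab's centre line, 100 mm from the selector's axis (20 mm beyond the tab's end), turning with it.
- tab_end (a point): Middle of the top edge of the tab's outer end, 80 mm from the selector's axis, 100 mm above the table. The tab is an upright radial steel fin on the hub, folded from two 5 mm plates, 15 mm thick over both, from 26 to 80 mm from the axis and from 68 to 100 mm above the table. Its flat sides take the push; pressing both sides at once counts as pinching.
- label_port: The labelled port, fixed to the deck: a blank square white label plate 32 x 32 x 3 mm with an upright steel fitting 16 to 20 mm in diameter, 30 mm high in all. Origin: centre of its underside, on the deck 60 mm above the table, 100 mm from the selector's axis. At any one of the six places.
- prime (a joint): Travel of the broad prime button (m): 0 up, 0.006 fully down, which takes 5 N; springs back.
- prime_top (a point): Centre of the top of the broad prime button, black, 36 mm diameter, on the keypad (a fixed white box 120 x 150 mm, 40 mm high). Its top is 62 mm above the table when up, 56 mm when fully down; its fixed 52 mm collar reaches 52 mm. Pressed straight down. z up; axes as the keypad's.
- stop (a joint): Travel of the small stop button (m): 0 up, 0.006 down. To be left alone.
- stop_top (a point): Centre of the top of the small stop button, black, 18 mm diameter, 80 mm from the prime button on the same keypad.
- vial: Loose amber vial, 20 mm diameter, 34 mm high, standing on the keypad near a far corner, at least 45 mm from the centre of the prime button. Origin: centre of its underside.
- cap: Loose blue bottle cap, 52 mm diameter, 24 mm high, on the table on the near side of the valve. Origin: centre of its underside.
- jar: Loose amber jar, 44 mm diameter, 65 mm high, on the table beyond the valve. Origin: centre of its underside.
- wrench: Loose steel wrench, 110 mm long, lying flat on the table just beyond the keypad. Origin: under its middle.
- beaker: Loose glass beaker, 70 mm diameter, 85 mm high, on the table on the near side of the keypad, at least 90 mm from the prime button's centre. Origin: centre of its underside.
- tin: Loose aluminium tin, 34 mm diameter, 24 mm high, on the table between the valve and the keypad. Origin: centre of its underside.
Not all that is in view belongs to the job. What is shaped like the part that bears prime but green or yellow is not meant.

How it is judged:
By the outcome, as a careful person would: the job done as asked, in the order asked, and still so for the second after the job is handed in, with the robot touching nothing.
It also fails if it takes over 56 s, if anything falls off the work surface, if the arm or the gripper's body presses on something with over 40 N, if the wrist force passes 120 N, or if a joint passes its speed limit or range.

## Working session

There is one attempt and no reset: what is moved stays moved. The work goes in short steps, each a Python script; the robot and the scene stay as the last script left them, time stands still between calls to the robot, and variables do not carry over. Pictures are saved under pics/ and viewed, at most 10 in all, crops included, and the job is handed in when it is done.

```bash
ls; mkdir -p pics
python3 - <<'E'
from station import bot
import cv2, numpy as np
for n in ("top","side"):
    p,d=bot.grab_frame(n); cv2.imwrite(f"pics/{n}0.png",p[:,:,::-1]); np.savez(f"{n}0.npz",p=p,d=d)
    c=bot.calibration(n); print(n,{k:np.round(v,3).tolist() for k,v in c.items()})
c=bot.calibration("wrist");print({k:np.round(v,3).tolist() for k,v in c.items()})
print(bot.state())
E
```

```text
pics
top {'intrinsics': [[442.421, 0.0, 325.203], [0.0, 442.421, 240.792], [0.0, 0.0, 1.0]], 'R': [[0.013, -1.0, -0.013], [-0.99, -0.011, -0.14], [0.14, 0.015, -0.99]], 't': [114.45, 525.997, 927.654]}
side {'intrinsics': [[605.061, 0.0, 317.306], [0.0, 605.061, 243.813], [0.0, 0.0, 1.0]], 'R': [[0.989, -0.15, 0.006], [-0.103, -0.706, -0.7], [0.11, 0.692, -0.714]], 't': [-523.53, 198.456, 1190.779]}
{'intrinsics': [[371.648, 0.0, 313.11], [0.0, 371.648, 239.791], [0.0, 0.0, 1.0]], 'T_tool_cam': [[-0.001, -0.96, -0.281, 77.251], [1.0, -0.001, 0.001, -0.464], [-0.001, -0.281, 0.96, -144.729], [0.0, 0.0, 0.0, 1.0]]}
{'clock': 0.1, 'joint_pos': array([ 1.13729580e+00,  9.17983281e-02,  1.23171391e+00, -7.17679204e-06,
        1.81982908e+00, -5.66970220e-02]), 'joint_velocities': array([ 0.00030813, -0.00251951, -0.00270832, -0.001231  ,  0.00114042,
       -0.00074212]), 'tau': array([ 2.15997694e-03, -4.47861171e+01, -4.07565522e+01,  7.00238021e-02,
        2.85442726e-02, -9.75154558e-05]), 'tool_pos': array([220.67479372, 557.69601002, 238.64021822]), 'orientation': array([-3.13984641e+00, -9.21433716e-05,  2.76478730e+00]), 'ft_force': array([-0.65037333, -0.00737745,  0.18482805]), 'ft_torque': array([-0.03513681,  0.04606621, -0.01786185]), 'finger_force': 0.0, 'opening': 88.18531303944225}
```

View pics/top0.png

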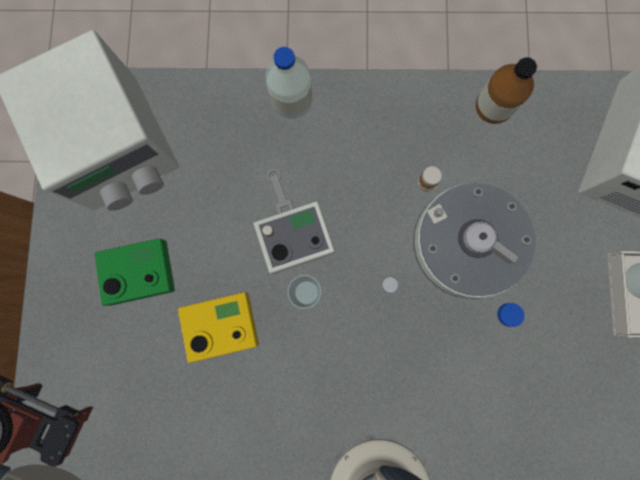

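View pics/side0.png

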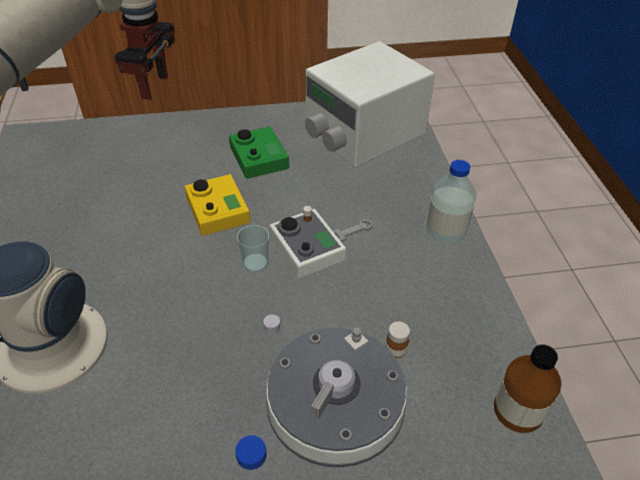

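The top view shows three keypads: green (133,271), yellow (217,327) and white (293,237). The white one is meant, since the task describes a white box. On it the prime button is at about (280,252), the stop at (315,240) and the vial at (267,230). The valve is at (480,237), with its tab pointing to (515,260) and the label plate at (437,213). I'll confirm both in one enlarged crop.

```bash
cat > h.py <<'E'
import numpy as np, cv2
from station import bot
def ray(name,uv,z):
    c=bot.calibration(name);K,R,t=c["intrinsics"],np.array(c["R"]),np.array(c["t"])
    C=-R.T@t; d=R.T@np.linalg.inv(K)@np.array([uv[0],uv[1],1.]); return C+d*(z-C[2])/d[2]
def wpose():
    from scipy.spatial.transform import Rotation as Ro
    s=bot.state(); T=np.eye(4);T[:3,:3]=Ro.from_euler('xyz',s["orientation"]).as_matrix();T[:3,3]=s["tool_pos"];return T
def wray(T,uv,z):
    c=bot.calibration("wrist");K=np.array(c["intrinsics"]);M=T@np.array(c["T_tool_cam"])
    x,y=uv[0]-K[0,2],uv[1]-K[1,2];r=np.hypot(x,y)+1e-9;th=r/K[0,0]
    d=M[:3,:3]@np.array([np.sin(th)*x/r,np.sin(th)*y/r,np.cos(th)]);C=M[:3,3];return C+d*(z-C[2])/d[2]
E
python3 - <<'E'
from h import *
p=np.load("top0.npz")["p"]
a=cv2.resize(p[175:307,408:542],None,fx=3,fy=3,interpolation=2) 
b=cv2.resize(p[195:315,245:340],None,fx=4,fy=3.3,interpolation=2)
o=np.zeros((400,790,3),np.uint8);o[:396,:402]=a;o[:396,405:785]=b[:396]
cv2.imwrite("pics/crop.png",o[:,:,::-1])
for n,uv,z in [("prime",(280,252),62),("stop",(315,240),62),("label",(437,213),60),("hub",(480,237),97),("tabend",(515,260),100),("beaker",(305,292),0),("tin",(390,285),24),("cap",(511,315),24)]:
    print(n,ray("top",uv,z).round(0))
E
```

```text
prime [496. 216.  62.]
stop [523. 142.  62.]
label [ 584. -118.   60.]
hub [ 528. -196.   97.]
tabend [ 481. -263.  100.]
beaker [414. 165.   0.]
tin [431. -21.  24.]
cap [ 370. -280.   24.]
```

View pics/crop.png

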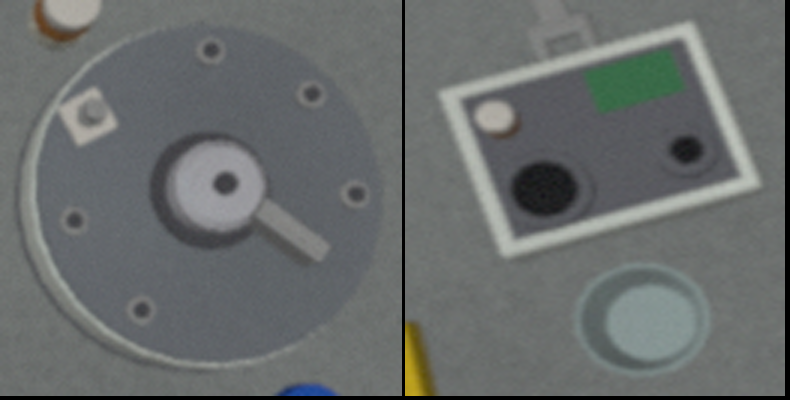

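The crop confirms both targets. On the white keypad, prime is the larger black button (crop 545,188), the stop is the smaller one (687,150), and the vial sits near a corner. On the valve, the white square with the fitting is at (92,112) and the tab end is at (322,250). The 120° gap in the ports lies at lower right, so the label is the q = -150° place and the tab must go clockwise by about 180°. Next I'll take a close look from over the valve.

Run:
```python
from h import *
bot.grip(0,20)
y=np.radians(145); C=np.array([528,-196])-77*np.array([np.cos(y),np.sin(y)])
bot.move_to([C[0],C[1],260],[np.pi,0,y]); bot.wait(.3)
T=wpose(); p,d=bot.grab_frame("wrist"); np.savez("w1.npz",p=p,d=d,T=T)
cv2.imwrite("pics/w1.png",p[:,:,::-1]); s=bot.state();print(s["clock"],s["joint_pos"].round(2),s["tool_pos"].round(1),s["opening"])
```

```text
4.875 [-0.44  0.2   1.07 -0.    1.87 -1.4 ] [ 591.1 -240.   260. ] 0.71569751173994
```

View pics/w1.png

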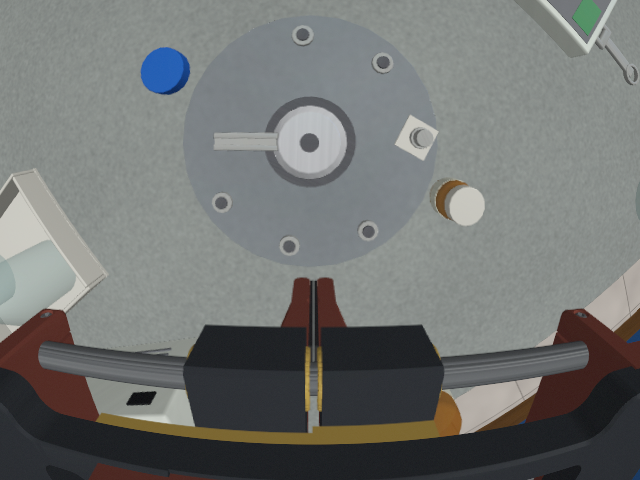

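The wrist view shows the hub at (310,142), the tab end at (214,141) and the labelled fitting at (421,138). The plugs are at (302,35), (383,62), (369,231), (289,246) and (222,203). I'll refine these pixels and fit the valve frame.

```bash
cat >> h.py <<'E'
def dark(g,uv,r=9):
    x,y=uv;w=g[y-r:y+r+1,x-r:x+r+1].astype(float);m=(w<(w.min()+0.35*(w.max()-w.min())))
    yy,xx=np.nonzero(m);return np.array([x-r+xx.mean(),y-r+yy.mean()])
def plug_xy(T,p,guess,z=70): 
    g=cv2.cvtColor(p,cv2.COLOR_RGB2GRAY);return np.array([wray(T,dark(g,u),z)[:2] for u in guess])
E
python3 - <<'E'
from h import *
f=np.load("w1.npz");T,p,d=f["T"],f["p"],f["d"]
P=plug_xy(T,p,[(302,35),(383,62),(369,231),(289,246),(222,203)])
hub=plug_xy(T,p,[(310,142)],97)[0]
# circle fit r free
A=np.c_[2*P,np.ones(5)];s=np.linalg.lstsq(A,(P**2).sum(1),rcond=None)[0];C=s[:2];print("C",C,"r",np.sqrt(s[2]+C@C),"hub",hub)
ang=np.degrees(np.arctan2(*(P-C).T[::-1]));print(ang.round(1))
hsv=cv2.cvtColor(p,cv2.COLOR_RGB2HSV);m=np.zeros((480,640),np.uint8);m[108:168,388:445]=1
w=((hsv[...,2]>190)&(hsv[...,1]<40)).astype(np.uint8)*m
c=max(cv2.findContours(w,0,2)[0],key=cv2.contourArea);r=cv2.minAreaRect(c);print("plate",r);L=wray(T,r[0],63)[:2]
print("L",L,np.linalg.norm(L-C),np.degrees(np.arctan2(*(L-C)[::-1])),np.degrees(np.arctan2(*(L-hub)[::-1])))
print("fit",[(lambda F:(F.round(1),np.degrees(np.arctan2(*(F-C)[::-1])).round(1)))(wray(T,(421.5,138),90)[:2])])
g=cv2.cvtColor(p,cv2.COLOR_RGB2GRAY);print(g[120:165,235].tolist());print(g[141,200:225].tolist(),d[141,[205,225,250,310]])
E
```

```text
C [ 531.65612895 -202.92139848] r 98.89843164640195 hub [ 531.75504475 -202.51955409]
[148.5 102.9  -1.3 -46.4 -91.4]
plate ((416.3585205078125, 137.25473022460938), (33.120849609375, 32.53807830810547), 29.05460548400879)
L [ 583.53164361 -117.49807669] 99.94104725448109 58.73070383419684 58.65931321616498
fit [(array([ 582.1, -120.1]), np.float64(58.6))]
[128, 129, 128, 130, 130, 129, 129, 127, 126, 127, 128, 127, 149, 167, 165, 162, 160, 152, 147, 168, 167, 167, 167, 167, 166, 164, 166, 162, 159, 152, 111, 125, 128, 128, 128, 126, 127, 126, 125, 125, 126, 126, 126, 126, 126]
[128, 129, 128, 130, 129, 129, 128, 129, 128, 127, 128, 128, 127, 127, 141, 167, 167, 166, 165, 167, 166, 167, 167, 167, 167] [332.81223 295.80167 295.22076 296.69742]
```

```bash
cat >> h.py <<'E'
C=np.array([531.7,-202.7]); LAB=np.radians(58.65-360)
def tab_ang(T,p,cols,r0,r1):
    "edges of the bright tab top in columns cols (image-horizontal tab), rows r0..r1"
    g=cv2.GaussianBlur(cv2.cvtColor(p,cv2.COLOR_RGB2GRAY),(3,3),0).astype(float);pts=[]
    for c in cols:
        k=np.nonzero(g[r0:r1,c]>144)[0]; pts.append([c,r0+(k.min()+k.max())/2])
    W=np.array([wray(T,u,100)[:2] for u in pts]); v=cv2.fitLine(W.astype(np.float32),2,0,.01,.01).ravel()
    d=v[:2]*np.sign(v[:2]@(W.mean(0)-C)); rel=W.mean(0)-C
    return np.degrees(np.arctan2(d[1],d[0])),np.degrees(np.arctan2(rel[1],rel[0])),pts[0],pts[-1]
def pose(a,off=17.5,r=62,z=95):
    u=np.array([np.cos(a),np.sin(a)]);n=np.array([-u[1],u[0]]);q=C+r*u+off*n
    return [q[0],q[1],z],[np.pi,0,a+1.5*np.pi]
def look(yaw,name):
    q=C-77*np.array([np.cos(yaw),np.sin(yaw)]);bot.move_to([q[0],q[1],260],[np.pi,0,yaw]);bot.wait(.3)
    T=wpose();p,d=bot.grab_frame("wrist");np.savez(name+".npz",p=p,d=d,T=T);cv2.imwrite(f"pics/{name}.png",p[:,:,::-1]);return T,p
E
python3 - <<'E'
from h import *
f=np.load("w1.npz");T,p=f["T"],f["p"]
print(tab_ang(T,p,range(220,264),122,160)); print(np.linalg.norm(wray(T,(213.7,141),100)[:2]-C))
# plan check of the arc
a0=np.radians(-122); q=[]
for a in np.linspace(a0,LAB,8):
    j=bot.ik(*pose(a)); q.append(None if j is None else j.round(2).tolist())
print(*q,sep="\n")
E
```

```text
(np.float64(-127.53351182554016), np.float64(-127.63738596213096), [220, np.float64(141.0)], [263, np.float64(140.5)])
79.1515525838355
[-0.53, 0.05, 1.53, 0.0, 1.56, -1.55]
[-0.54, -0.03, 1.61, 0.0, 1.56, -1.1]
[-0.51, -0.09, 1.67, 0.0, 1.56, -0.63]
[-0.47, -0.14, 1.71, 0.0, 1.57, -0.14]
[-0.41, -0.15, 1.72, -0.0, 1.57, 0.36]
[-0.36, -0.11, 1.69, -0.0, 1.57, 0.86]
[-0.32, -0.05, 1.63, -0.0, 1.56, 1.35]
[-0.31, 0.02, 1.56, -0.0, 1.56, 1.81]
```

The measurements are consistent: the tab end is at radius 79 mm and angle -127.6°, so q ≈ +0.42. I'll push clockwise and stop 4° short.

Run:
```python
from h import *
a0=np.radians(-127.6); bot.move_to(*pose(a0,32,z=160)); bot.move_straight(pose(a0,32)[0],velocity=80)
for a in np.linspace(a0,LAB+np.radians(4),14):
    P,o=pose(a); bot.move_straight(P,o,velocity=45)
    s=bot.state(); 
    if np.linalg.norm(s["ft_force"])>15: print("force",s["ft_force"]); break
print(s["clock"],s["ft_force"].round(1),s["tool_pos"].round(1),P)
a=LAB+np.radians(4); bot.move_straight(pose(a,32)[0],velocity=80); bot.move_straight(pose(a,32,z=160)[0],velocity=150)
T,p=look(a+1.5*np.pi,"w2"); print(bot.state()["clock"])
```

```text
13.0667 [ 0.4  0.9 -0.2] [ 544.6 -139.6   95. ] [np.float64(544.6405490390345), np.float64(-139.59063309960757), 95]
14.9
```

View pics/w2.png

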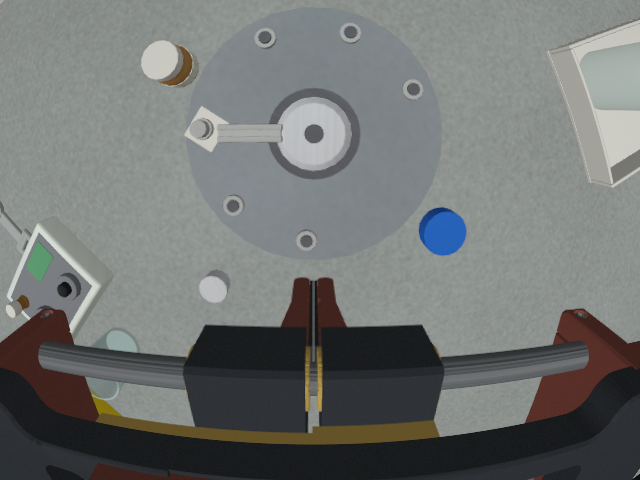

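The tab, from (280,133) to (218,132), now points just short of the fitting at (201,129). I'll measure both angles in this image and finish the push.

Run:
```python
from h import *
f=np.load("w2.npz");T,p=f["T"],f["p"]
hub=plug_xy(T,p,[(314,133)],97)[0]
P=plug_xy(T,p,[(265,38),(350,33),(413,90),(233,206),(306,240)])
A=np.c_[2*P,np.ones(5)];s=np.linalg.lstsq(A,(P**2).sum(1),rcond=None)[0]
ang=np.degrees(np.arctan2(*(P-s[:2]).T[::-1]));print("hub",hub,"C",s[:2],ang.round(2))
for c in (hub,): print("fit ang",[np.degrees(np.arctan2(*(wray(T,u,90)[:2]-c)[::-1])).round(2) for u in ((201,129),(200,128))])
print("tab",tab_ang(T,p,range(224,272),115,150), "edges",[ (lambda g:np.nonzero(g[110:150,c]>144)[0][[0,-1]]+110)(cv2.GaussianBlur(cv2.cvtColor(p,cv2.COLOR_RGB2GRAY),(3,3),0)) for c in (224,245,268)])
```

```text
hub [ 531.60482798 -202.63965027] C [ 528.9294096 -203.9006493] [ -1.09 -44.99 -89.86 101.98 147.22]
fit ang [np.float64(58.77), np.float64(58.26)]
tab (np.float64(59.791516446245915), np.float64(60.929715232472816), [224, np.float64(130.0)], [271, np.float64(132.5)]) edges [array([119, 141]), array([124, 141]), array([125, 140])]
```

Run:
```python
from h import *
f=np.load("w2.npz");T,p=f["T"],f["p"]
print("tab",tab_ang(T,p,range(236,274),119,150))
o=cv2.resize(p[95:170,180:350],None,fx=4.5,fy=4.5,interpolation=2);cv2.imwrite("pics/c2.png",o[:,:,::-1])
```

```text
tab (np.float64(61.10466875831061), np.float64(61.09189438638864), [236, np.float64(133.0)], [273, np.float64(132.5)])
```

View pics/c2.png

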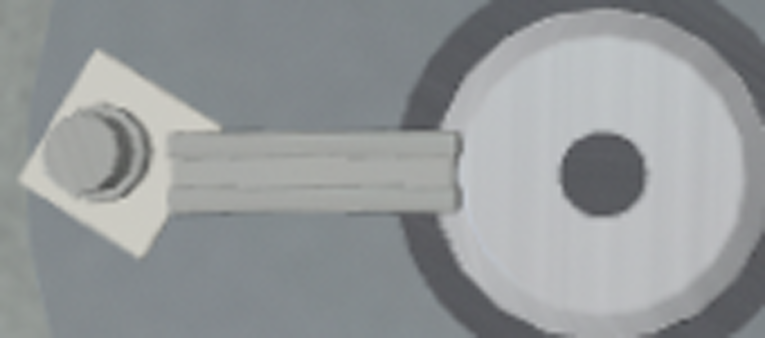

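Run:
```python
from h import *
f=np.load("w2.npz");T,p=f["T"],f["p"]
hub=plug_xy(T,p,[(314,133)],97)[0]
A=lambda u,z:np.degrees(np.arctan2(*(wray(T,u,z)[:2]-hub)[::-1])).round(2)
print("plate",A((206,128.8),63),"fit",A((197.8,128.4),90),"tab",A((230,132.7),100),A((260,132.7),100))
a=np.radians(60.3-360)
bot.move_to(*pose(a,32,z=160)); bot.move_straight(pose(a,32)[0],velocity=100)
bot.move_straight(pose(a,20)[0],velocity=40); bot.move_straight(pose(a)[0],velocity=8); bot.wait(.3)
bot.move_straight(pose(a,32)[0],velocity=60); bot.move_straight(pose(a,32,z=160)[0],velocity=150)
T,p=look(a+1.5*np.pi,"w3")
print("tab",tab_ang(T,p,range(238,274),119,150),bot.state()["clock"])
o=cv2.resize(p[95:170,180:350],None,fx=4.5,fy=4.5,interpolation=2);cv2.imwrite("pics/c3.png",o[:,:,::-1])
```

```text
plate 58.65 fit 58.48 tab 60.98 61.16
tab (np.float64(59.523670124436286), np.float64(59.31025978946482), [238, np.float64(133.5)], [273, np.float64(133.0)]) 19.3833
```

View pics/c3.png

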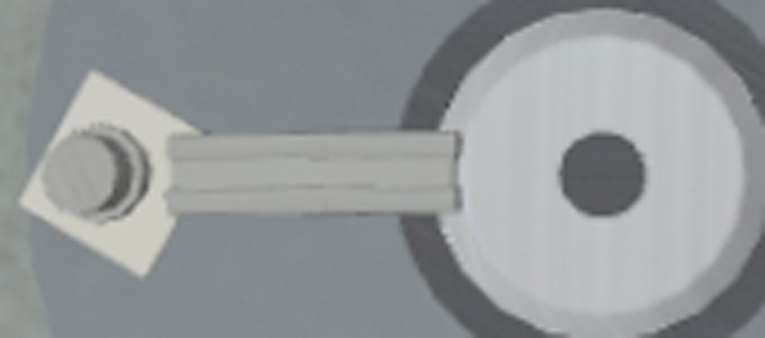

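```bash
cat >> h.py <<'E'
def tab2(T,p,hub,cols,r0=118,r1=150,k=8):
    g=cv2.cvtColor(p,cv2.COLOR_RGB2GRAY)[r0:r1].astype(np.float32);o=[]
    G=cv2.resize(g,(640,(r1-r0)*k),interpolation=1)
    for c in cols:
        n=np.nonzero(G[:,c]>144)[0]; v=r0+((n.min()+n.max())/2+.5)/k-.5
        w=wray(T,(c,v),100)[:2]-hub;o.append(np.degrees(np.arctan2(w[1],w[0])))
    return np.median(o),np.std(o)
E
python3 - <<'E'
from h import *
f=np.load("w3.npz");T,p=f["T"],f["p"];hub=plug_xy(T,p,[(314,133)],97)[0]
A=lambda u,z:np.degrees(np.arctan2(*(wray(T,u,z)[:2]-hub)[::-1])).round(2)
px=lambda x,y:(180+(x+.5)/4.5-.5,95+(y+.5)/4.5-.5)
print(hub,"plate",A(px(119,174),63),"fit",A(px(80,174),90),"tab",tab2(T,p,hub,range(228,276)),A(px(175,172),100))
f=np.load("w2.npz");T,p=f["T"],f["p"];hub=plug_xy(T,p,[(314,133)],97)[0];print(tab2(T,p,hub,range(236,276)))
f=np.load("w1.npz");T,p=f["T"],f["p"];hub=plug_xy(T,p,[(310,142)],97)[0];print(tab2(T,p,hub,range(220,262),125,160))
E
```

```text
[ 531.64102636 -202.57520445] plate 58.7 fit 58.56 tab (np.float64(58.90833199503091), np.float64(0.14874522803486795)) 58.58
(np.float64(61.09549389146327), np.float64(0.16407819109901184))
(np.float64(-127.49262659500225), np.float64(0.12672015718057822))
```

Tab 58.9° against label 58.6°: the valve is set to within about 0.3°, under 1 mm at the aim point. Next I'll look at the prime button from close by.

Run:
```python
from h import *
y=1.98; q=np.array([496,216])-77*np.array([np.cos(y),np.sin(y)])
bot.move_to([q[0],q[1],260],[np.pi,0,y]);bot.wait(.3)
T=wpose();p,d=bot.grab_frame("wrist");np.savez("w4.npz",p=p,d=d,T=T);cv2.imwrite("pics/w4.png",p[:,:,::-1]);print(bot.state()["clock"])
hsv=cv2.cvtColor(p,cv2.COLOR_RGB2HSV);m=((hsv[...,2]<50)).astype(np.uint8);m[265:]=0
for c in cv2.findContours(m,0,2)[0]:
    if cv2.contourArea(c)>60:
        (x,yy),r=cv2.minEnclosingCircle(c);print((round(x),round(yy)),round(r,1),wray(T,(x,yy),62).round(1),"dia",2*np.linalg.norm(wray(T,(x+r,yy),62)-wray(T,(x,yy),62)).round(1))
```

```text
21.3833
(310, 216) 9.0 [523.8 144.2  62. ] dia 17.0
(316, 132) 18.6 [497.5 218.1  62. ] dia 34.0
```

View pics/w4.png

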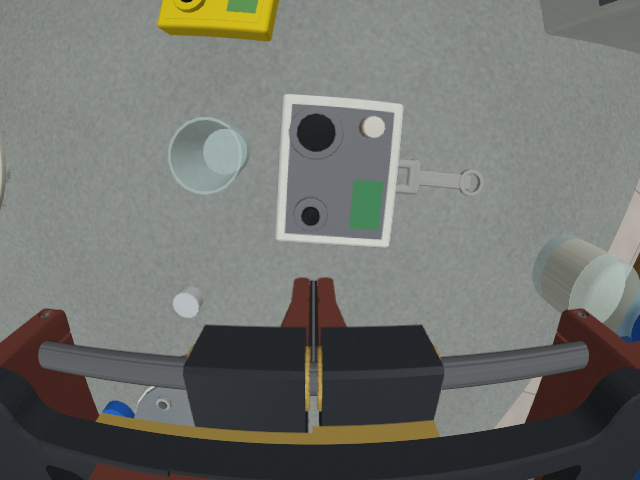

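The wrist view shows prime, the broad black button, at (316,132), which gives (497.5, 218.1). The stop is at (310,216), 78 mm away, and the vial at (373,127) is clear of the finger. I'll press straight down under force watch.

Run:
```python
from h import *
y=1.98;B=[497.5,218.1]
bot.move_to(B+[130],[np.pi,0,y]);bot.move_straight(B+[85],velocity=80);bot.wait(.2)
f0=bot.state()["ft_force"][2];print(f0)
for z in [80,78,76,75,74,73.5,73,72.5,72,71.5,71,70.5,70]:
    bot.move_straight(B+[z],velocity=15);bot.wait(.15);s=bot.state();f=s["ft_force"][2]-f0
    print(z,s["tool_pos"][2].round(2),round(f,1))
    if f>15: break
bot.wait(.3);bot.move_straight(B+[90],velocity=60);bot.move_straight(B+[200],velocity=150);bot.wait(.3);print(bot.state()["clock"],bot.state()["ft_force"].round(1))
p,_=bot.grab_frame("top");a=np.load("top0.npz")["p"]
o=np.hstack([a[140:340,220:560],p[140:340,220:560]]);cv2.imwrite("pics/end.png",o[:,:,::-1])
```

```text
-1.0871134607546589
80 80.03 0.9
78 78.31 2.7
76 76.24 4.6
75 75.2 4.5
74 74.17 4.9
73.5 73.62 6.4
73 73.32 7.4
72.5 73.26 9.8
72 73.23 11.1
71.5 73.2 12.8
71 73.15 15.8
29.6083 [-1.1 -1.4  0.8]
```

View pics/end.png

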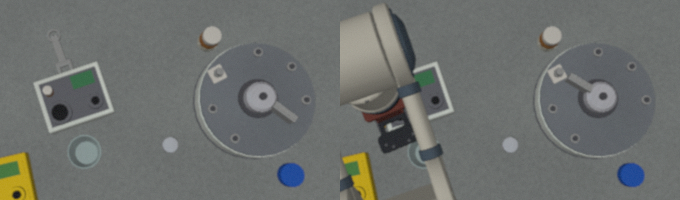

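The force rose steeply against a hard stop with the TCP at 73.2 mm, so the button was fully down, and it was then released. The before/after picture shows the tab pointing at the label and the jar, cap and tin unmoved. Handing in.

```bash
python3 -c "
from station import bot
print(bot.job_done())"
```

```text
the job is handed in; nothing more can be done
None
```

The valve tab now points at the labelled port (measured within about 0.3°), and the prime button was then pressed to its stop and released; I handed the job in at about 30 s without seeing the judged result.

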